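# Set a price-card pole to its height ring and lock it

### The arm

A 7-joint arm with a two-finger parallel gripper is mounted at the origin on the work surface; the furniture and walls round the work are solid. World frame = base frame: x ahead of the robot, y to its left, z up, the work surface at z = 0. Lengths are in m, angles in degrees, forces in N, time in s.
With the tool pointing down it reaches from about 0.425 to 0.975 m from the base axis. Payload 16.7 kg.
Tool frame: the origin (TCP) lies at the very end of the fingers, on their centre line; the grasp point (between the pads) lies 19 mm behind it; z points along the fingers, y is the line along which they close (so a half turn about z gives the same grasp; the last joint's range is limited). The gripper opens to 85 mm and grips with 20 to 120 N. Pads are 22 mm wide; open, the fingers measure 114 mm over their backs; the gripper's body (76 mm by 85 mm) begins 54 mm behind the grasp point. The pads swing forward as they close: fully open they stand 13 mm farther back than shut.
Start: joints at [-82.649, 24.414, 4.234, 92.017, -1.954, 63.644, -3.845], TCP at [0.185, 0.649, 0.231] pointing down, gripper open.
Joint ranges: [-163.25, 163.25], [-28.42, 122.38], [-70.27, 78.77], [12.13, 141.07], [-58.53, 238.53], [9.26, 117.41], [-156.51, 156.51]. Speed limits (degrees/s): [108.29, 108.29, 136.94, 136.94, 172.46, 172.46, 172.46].

### API

Orientations are given as [roll, pitch, yaw] about the fixed x, y, z axes, in that order (R = Rz(yaw) Ry(pitch) Rx(roll)).
In Python, from station import env, grab_frame, look_for, outline_of gives the robot as it stands. The module is installed in compiled form; this text tells all that it offers.
- The arm moves only by the tool step_arm, never from a script. Its argument "increments" is a list of rows, each an object of numbers: "tx", "ty", "tz": the shift along the world's x, y, z in m; "spin": the turn about the world's z in degrees. In form: [{"tx": .., "ty": .., "tz": .., "spin": ..}, ...]. A call has 1 to 12 rows; each row is the pose to reach, as a shift and turn from the pose commanded when the call began; what a row does not reach only later rows make up. A row lasts 1/8 s, in which the tool goes at most 62.5 mm and 10.7 degrees, less where a joint would pass 70% of its speed; a pose out of reach is approached as far as the arm can. A call with a gripper value outside its range is refused whole. "jaw" is the opening, from 0 (shut) to 1 (fully open), set as the call begins (left out, the last holds). The fingers move at their own pace and stop on an object; "squeeze" is the grip in N (left out, the last holds). Time passes only in rows, so rows that repeat a pose let the fingers close. It gives the time, the measured TCP pose, the force, the opening and the grip force at its end, in the units of the state.
- env.sense(): the state, without advancing time (a new reading comes with each control period).
- grab_frame(name): name is "scene" or "top"; returns a dict with "frame" (400x640x3 uint8, red, green, blue), "range_z" (400x640 float32, m along the optical axis (not along the pixel's ray), 0 where there is no reading), "fov_y" (degrees; the focal length in pixels is half the picture's height over the tangent of half this angle, whatever the lens; pixels are square), "cx", "cy" (the principal point, pixels), "k1" (the pictures are not rectified: a ray, as slopes to the right and down, at radius r is drawn at 1 + k1 r^2 times it, then the intrinsics apply), "eye" and "rotation" of the camera in the world. Camera axes: x right, y down, z forward; pixel columns grow to the right and rows downward; lengths in m; the calibration is good to about 2 mm. A picture is of the moment at which its call begins.
- env.close_job(): hands the job in; it is judged then, once.
Trained networks look in a picture, given as the dict that the camera call returned (one of the last four; its "shot" number tells which), for a name from the list of things; names that differ only in an ending like _2 or _b are one class to them, and where a whole thing is asked for, a point or a joint stands for the part that bears it (a point fixed in the world has none). Each returns a list of dicts, best first, with "p" (0 to 1); they miss things now and then, are a little off and sometimes report something else, mostly with a low value. They report only what shows in the picture. A call takes as long as a camera call. They do not tell look-alikes from the thing itself.
- look_for(query, picture): "box" ([left, top, right, bottom] in pixels, round what is visible of it).
- outline_of(query, picture): "pixels" (400x640 bool, what is visible of it) and "box" ([left, top, right, bottom] in pixels, round what is visible of it).
The state is a dict: "time": time; "joints": joint angles; "joint_vel": joint speeds; "joint_efforts": joint torques, N m; "tool_pos": TCP position; "tcp_rot": TCP orientation; "wrist_force": force on the tool from outside, world axes, zero at the start; "wrist_torque": the same for the moment, N m; "opening": opening from 0.0 (shut) to 1.0 (fully open); "finger_force": force on a finger pad.
Only numpy, scipy, OpenCV 4.12 (cv2) and the standard library are available. Lean on these libraries where they do the work, as an engineer would, in place of code of your own. Each camera call takes 0.05 s, during which the arm holds its last target. There are 200 camera calls.

### The job

Take the steel rod of the counter-top card pole, draw it up until its second (lower) engraved ring is level with the top of the collar, and hold it there: loose, it drops back down. Without letting go or losing the height, swing the collar's cam lever clockwise (seen from above) all the way to its stop by turning that same hand, and finish still holding the rod at that ring with the lever closed. Leave the tape dispenser and note block where they are.

Things in the scene. Friction and masses are not known exactly. Their poses are not given: they have to be found in the camera images.
- stand: card pole on the counter: round weighted dark foot, 110 mm across and 20 mm high, an upright column 27 mm across and a black collar (37 mm across low down, 29 mm across at the top). Origin: middle of the foot's underside on the counter, z up along the column. It does not shift. A bore 17.6 mm across runs down from the collar's top, its floor is 20 mm above the counter
- collar_top (a point): centre of the collar's top face, on the pole's axis, 150 mm above the counter; axes as the stand's
- rod: loose plain steel rod, 16 mm across and 156 mm long, 0.2 kg, standing down in the bore; origin at its lower end, z up along it. It is round and slides and turns freely in the bore. Fully down, its flat top stands 26 mm above the collar. Two engraved dark rings go round it, 32 mm and 44 mm below its top, both hidden in the collar at first
- rod_mark (a point): centre of the rod at its second, lower ring, 44 mm below the rod's top, 112 mm above its lower end; 18 mm below the collar's top while the rod is down. When it is level with the collar, 44 mm of rod stand out
- rod_top (a point): centre of the rod's flat top
- lever_tab (a point): point on the cam lever's upright grey thumb tab, 29 mm out from the pole's axis, 20 mm above the collar's top. The tab is a radial plate 16 to 42 mm out from the axis, 6 mm thick, from 16 mm below to 40 mm above the collar's top, on a ring 39 mm across round the collar (ring's top 5 mm below the collar's)
- lever (a joint): turn of lever and ring about the pole's axis, rad, clockwise from above: 0 open (tab 0.85 counter-clockwise of the stand's -x), 0.85 closed at its stop (tab along the stand's -x). Stays where left. A cam presses a shoe on the rod near the end: stiffer, up to about 0.3 N m at the hand. A finger gripping the rod meets the tab with its flank when hand and rod turn together about the pole's axis
- tape_dispenser: black tape dispenser, 62x160x75 mm, origin at the middle of its underside; leave alone
- note_block: block of note paper, 77x77x33 mm, origin at the middle of its underside; leave alone
Mind the look-alikes: they are no part of the job. Leave any yellow look-alike of the stand alone.

How it is judged:
By the outcome, as a careful person would: the job done as asked, in the order asked, and still so for the second after the job is handed in, while the arm keeps its last pose, push and grip.
It also fails if it takes over 38 s, if anything falls off the work surface, if the arm or the gripper's body presses on something with over 40 N, if the wrist force passes 120 N, or if a joint passes its speed limit or range.

## Working session

There is one attempt and no reset: what is moved stays moved. The work goes in short steps, Python scripts to look and compute and a tool call to move; the robot and the scene stay as the last step left them, time stands still between calls to the robot, and variables do not carry over. Pictures are saved under pics/ and viewed, at most 10 in all, crops included, and the job is handed in when it is done.

Besides the shell and the picture viewer there is one more tool, called after ">>>" as name(argument=value, ...) on one line, values as JSON. step_arm: Moves the arm, as the interface text tells. Its arguments: {"type":"object","properties":{"increments":{"type":"array","items":{"type":"object","properties":{"tx":{"type":"number"},"ty":{"type":"number"},"tz":{"type":"number"},"spin":{"type":"number"}}}},"jaw":{"type":"number"},"squeeze":{"type":"number"}},"required":["increments"]}

```bash
mkdir -p pics
cat > h.py <<'E'
import numpy as np, cv2
from station import env, grab_frame, look_for, outline_of
def K(p):
    f=p["frame"].shape[0]/2/np.tan(np.radians(p["fov_y"])/2); return f
def world(p,uv,z=None):
    """pixels (N,2)(u,v), depth along axis -> world; """
    uv=np.atleast_2d(uv).astype(float); f=K(p)
    C=np.array([[f,0,p["cx"]],[0,f,p["cy"]],[0,0,1]]); 
    n=cv2.undistortPoints(uv.reshape(-1,1,2),C,np.array([p["k1"],0,0,0.])).reshape(-1,2)
    if z is None: z=p["range_z"][uv[:,1].astype(int),uv[:,0].astype(int)]
    r=np.c_[n,np.ones(len(n))]*np.reshape(z,(-1,1))
    return r@np.array(p["rotation"]).T+np.array(p["eye"])
def proj(p,P):
    q=(np.atleast_2d(P)-np.array(p["eye"]))@np.array(p["rotation"]); n=q[:,:2]/q[:,2:]
    return n*(1+p["k1"]*(n**2).sum(1,keepdims=True))*K(p)+[p["cx"],p["cy"]]
def save(n,im,s=1): cv2.imwrite("pics/"+n,cv2.resize(im[:,:,::-1],None,fx=s,fy=s,interpolation=cv2.INTER_CUBIC))
E
python3 - <<'E'
from h import *
s=env.sense(); print(s["tool_pos"],s["tcp_rot"],s["opening"],s["time"])
ims=[]
for n in("scene","top"):
    p=grab_frame(n); save(n+"0.png",p["frame"]); print(n,p["fov_y"],p["cx"],p["cy"],p["k1"],p["eye"],np.round(p["rotation"],3).tolist())
    for q in("stand","rod","lever_tab","tape_dispenser","note_block"):
        for d in outline_of(q,p)[:4]:
            m=d["pixels"]; v,u=np.nonzero(m&(p["range_z"]>0)); 
            if len(u)<5: continue
            P=world(p,np.c_[u,v]); print(q,round(d["p"],2),d["box"],np.round(np.median(P,0),3),np.round(P.min(0),3),np.round(P.max(0),3))
E
```

```text
[0.1850419  0.64871401 0.23059043] [-1.79926509e+02  5.46250418e-03  1.64079931e+02] 1.0020031007373194 0.0
scene 44.49878951735313 314.1374134172284 204.30693303943437 -0.017216179078917992 [-0.06157139 -0.78564019  0.93561869] [-130.117, -0.793, -38.482]Traceback (most recent call last):
  File "<stdin>", line 10, in <module>
  File "h.py", line 12, in world
    return r@np.array(p["rotation"]).T+np.array(p["eye"])
           ~~~~~~~~~~~~~~~~~~~~~~~~~~~^~~~~~~~~~~~~~~~~~~
ValueError: operands could not be broadcast together with shapes (1528,) (3,)
```

```bash
sed -i 's/np.array(p\["rotation"\])/R(p)/; s/^def K/from scipy.spatial.transform import Rotation\ndef R(p): return Rotation.from_euler("xyz",p["rotation"],degrees=True).as_matrix()\ndef K/' h.py
python3 - <<'E'
from h import *
ims=[]
for n in("scene","top"):
    p=grab_frame(n); save(n+"0.png",p["frame"]); print(n,p["eye"],p["rotation"])
    for q in("stand","rod","lever_tab","tape_dispenser","note_block"):
        for d in outline_of(q,p)[:4]:
            m=d["pixels"]; v,u=np.nonzero(m&(p["range_z"]>0)); 
            if len(u)<5: continue
            P=world(p,np.c_[u,v]); print(q,round(d["p"],2),d["box"],np.round(np.median(P,0),3),np.round(P.min(0),3),np.round(P.max(0),3))
E
```

```text
scene [-0.06157139 -0.78564019  0.93561869] [-130.11711587   -0.79348886  -38.48243289]
stand 0.8 [416.0, 264.0, 465.5, 334.0] [ 0.617 -0.424  0.015] [ 0.573 -0.47  -0.005] [ 0.785 -0.33   0.191]
stand 0.58 [269.0, 217.5, 310.3, 281.9] [ 0.426 -0.085  0.015] [ 0.381 -0.13  -0.006] [0.522 0.082 0.192]
rod 0.43 [284.6, 214.1, 288.3, 216.2] [ 0.435 -0.075  0.174] [ 0.424 -0.091  0.172] [ 0.44  -0.07   0.189]
lever_tab 0.69 [446.1, 263.9, 465.6, 291.1] [ 0.613 -0.438  0.148] [ 0.605 -0.458 -0.001] [ 0.779 -0.346  0.191]
lever_tab 0.61 [283.9, 214.8, 294.2, 243.7] [ 0.418 -0.101  0.145] [ 0.408 -0.114  0.133] [ 0.448 -0.066  0.192]
tape_dispenser 0.73 [207.1, 169.9, 257.1, 205.3] [0.466 0.246 0.034] [ 0.427  0.19  -0.002] [0.518 0.347 0.076]
note_block 0.66 [209.4, 169.9, 257.0, 204.0] [0.466 0.246 0.033] [ 0.427  0.19  -0.002] [0.519 0.358 0.076]
note_block 0.61 [311.4, 283.5, 356.4, 322.6] [ 0.431 -0.256  0.028] [ 0.399 -0.288 -0.001] [ 0.477 -0.209  0.034]
top [ 0.3893252  -0.06471603  1.25341754] [-173.00607854   -0.71074876  -89.96017104]
stand 0.77 [299.7, 225.7, 338.7, 264.4] [ 0.432 -0.074  0.014] [ 0.385 -0.126  0.004] [ 0.486 -0.025  0.191]
stand 0.67 [420.7, 162.2, 475.1, 197.7] [ 0.62  -0.41   0.016] [ 0.575 -0.515 -0.005] [ 0.684 -0.362  0.193]
lever_tab 0.71 [443.1, 159.8, 469.1, 178.6] [ 0.617 -0.436  0.152] [ 0.607 -0.46   0.138] [ 0.649 -0.396  0.193]
lever_tab 0.59 [321.9, 245.9, 333.6, 256.0] [ 0.417 -0.096  0.187] [ 0.41  -0.109  0.139] [ 0.426 -0.086  0.191]
tape_dispenser 0.74 [164.2, 216.9, 222.0, 246.0] [0.473 0.265 0.036] [ 0.428  0.193 -0.005] [0.519 0.364 0.079]
note_block 0.85 [364.7, 231.9, 393.5, 258.0] [ 0.44  -0.245  0.029] [ 0.404 -0.285  0.001] [ 0.478 -0.208  0.037]
```

View pics/scene0.png

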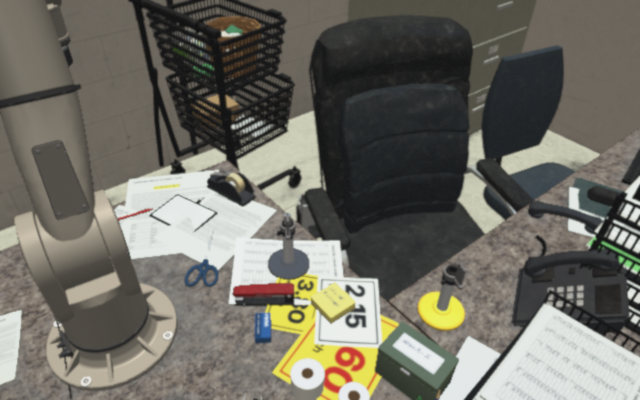

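View pics/top0.png

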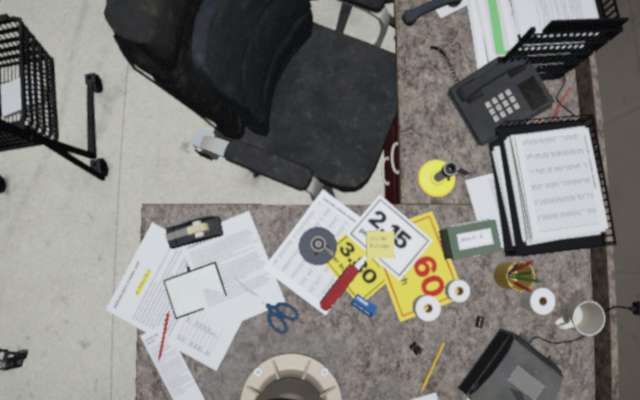

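Run:
```python
from h import *
from scipy.optimize import least_squares
p=grab_frame("top"); q=grab_frame("scene")
a=p["frame"][205:285,270:370]; b=q["frame"][195:295,240:340]
save("crop.png",np.hstack([cv2.resize(a,(400,400*80//100)),cv2.resize(b,(320,320))]),1)
for im in(p,q):
    v,u=np.mgrid[0:400,0:640]; P=world(im,np.c_[u.ravel(),v.ravel()]); 
    near=np.hypot(P[:,0]-.43,P[:,1]+.075)<.09
    for lo,hi in((.012,.028),(.137,.146),(.147,.155),(.16,.182),(.182,.2)):
        S=P[near&(P[:,2]>lo)&(P[:,2]<hi)]
        print(lo,len(S),np.round(np.mean(S,0),4) if len(S) else"",np.round(S.min(0),3),np.round(S.max(0),3))
        if lo>.15 and len(S)<40: print(np.round(S,3).tolist())
```

```text
0.012 578 [ 0.4356 -0.0692  0.0146] [ 0.363 -0.126  0.012] [0.488 0.014 0.028]
0.137 83 [ 0.431  -0.0772  0.1431] [ 0.408 -0.112  0.137] [ 0.453 -0.054  0.146]
0.147 70 [ 0.4338 -0.0745  0.1495] [ 0.41  -0.111  0.147] [ 0.452 -0.057  0.153]
0.16 37 [ 0.4319 -0.0756  0.1756] [ 0.412 -0.101  0.166] [ 0.441 -0.067  0.181]
[[0.441, -0.071, 0.176], [0.441, -0.074, 0.175], [0.441, -0.076, 0.175], [0.439, -0.069, 0.175], [0.438, -0.071, 0.175], [0.438, -0.074, 0.175], [0.438, -0.076, 0.18], [0.438, -0.079, 0.177], [0.436, -0.067, 0.172], [0.436, -0.069, 0.178], [0.436, -0.072, 0.173], [0.436, -0.074, 0.175], [0.436, -0.076, 0.176], [0.436, -0.079, 0.177], [0.434, -0.067, 0.175], [0.434, -0.069, 0.174], [0.433, -0.071, 0.18], [0.434, -0.074, 0.176], [0.434, -0.076, 0.178], [0.434, -0.079, 0.174], [0.431, -0.067, 0.175], [0.431, -0.069, 0.176], [0.431, -0.072, 0.173], [0.431, -0.074, 0.179], [0.431, -0.076, 0.177], [0.431, -0.079, 0.176], [0.429, -0.069, 0.176], [0.429, -0.072, 0.171], [0.429, -0.074, 0.174], [0.429, -0.076, 0.177], [0.429, -0.079, 0.172], [0.426, -0.072, 0.174], [0.426, -0.0
[... 1149 characters left out ...]
81]
0.182 26 [ 0.4182 -0.0997  0.1866] [ 0.412 -0.108  0.182] [ 0.426 -0.087  0.19 ]
[[0.426, -0.089, 0.187], [0.426, -0.092, 0.189], [0.424, -0.087, 0.184], [0.422, -0.094, 0.19], [0.424, -0.095, 0.19], [0.422, -0.089, 0.183], [0.421, -0.095, 0.188], [0.422, -0.098, 0.189], [0.42, -0.092, 0.183], [0.418, -0.099, 0.19], [0.42, -0.1, 0.189], [0.418, -0.095, 0.184], [0.416, -0.101, 0.189], [0.419, -0.102, 0.188], [0.415, -0.099, 0.185], [0.414, -0.105, 0.19], [0.417, -0.104, 0.188], [0.413, -0.102, 0.185], [0.414, -0.105, 0.187], [0.415, -0.108, 0.188], [0.42, -0.105, 0.183], [0.412, -0.108, 0.187], [0.414, -0.108, 0.186], [0.418, -0.107, 0.183], [0.412, -0.108, 0.184], [0.414, -0.108, 0.182]]
```

View pics/crop.png

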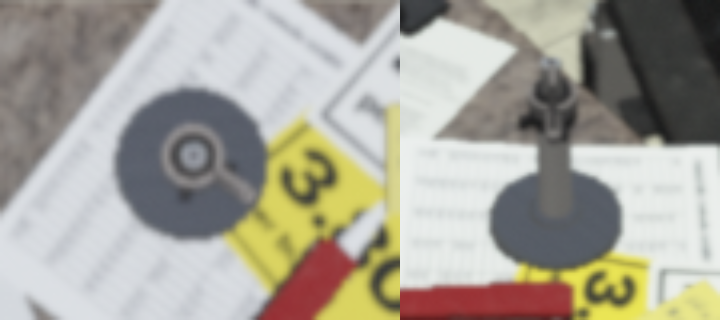

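The two candidates are the dark-footed stand at top px (319,245) and the yellow-footed one at (437,178). I choose the dark one; the crop shows its steel rod in the collar, and the grey lever pointing lower right. The axis is at about (0.4335, -0.074). The tab points at about 237.5°, so closed is about 189°.

>>> step_arm(increments=[{"tx": 0.03,"ty": -0.03,"tz": 0.02,"spin": -10},{"tx": 0.07,"ty": -0.07,"tz": 0.04,"spin": -20},{"tx": 0.11,"ty": -0.11,"tz": 0.05,"spin": -30},{"tx": 0.15,"ty": -0.15,"tz": 0.05,"spin": -40},{"tx": 0.19,"ty": -0.2,"tz": 0.05,"spin": -50},{"tx": 0.225,"ty": -0.25,"tz": 0.05,"spin": -60},{"tx": 0.25,"ty": -0.3,"tz": 0.05,"spin": -70},{"tx": 0.27,"ty": -0.35,"tz": 0.05,"spin": -80},{"tx": 0.285,"ty": -0.4,"tz": 0.05,"spin": -90},{"tx": 0.295,"ty": -0.45,"tz": 0.05,"spin": -100},{"tx": 0.295,"ty": -0.5,"tz": 0.05,"spin": -110},{"tx": 0.295,"ty": -0.55,"tz": 0.05,"spin": -119}], jaw=1)

```text
time: 2.3
tool_pos: [0.48, 0.0974, 0.2814]
tcp_rot: [-180.0, -0.0, 44.8]
wrist_force: [0.1, 0.6, -0.2]
opening: 1.001
finger_force: 0.0
```

>>> step_arm(increments=[{"tx": -0.01,"ty": -0.05},{"tx": -0.025,"ty": -0.1},{"tx": -0.04,"ty": -0.14},{"tx": -0.047,"ty": -0.172},{"tx": -0.047,"ty": -0.172}])

```text
validation failed for argument at $.in...
```

Run:
```python
from h import *
s=env.sense(); print(s["time"],s["tool_pos"],s["tcp_rot"],np.round(s["joints"],1))
p=grab_frame("scene"); save("s2.png",p["frame"][150:310,200:400],4)
print(proj(p,[[.4335,-.074,.176],[.4335,-.074,.15]]))
v,u=np.mgrid[200:300,260:330]; P=world(p,np.c_[u.ravel(),v.ravel()])
# column slice: fit axis (radius 13.5mm) 
S=P[(np.hypot(P[:,0]-.4335,P[:,1]+.074)<.025)&(P[:,2]>.035)&(P[:,2]<.10)]
from scipy.optimize import least_squares
f=lambda c:np.hypot(S[:,0]-c[0],S[:,1]-c[1])-.0135
print(len(S),least_squares(f,[.4335,-.074],loss="soft_l1",f_scale=.002).x)
```

```text
2.3 [0.48003997 0.09740595 0.28143068] [-1.79991481e+02 -3.15186452e-02  4.47566541e+01] [-56.4   3.6  39.8 113.4  -2.6  63.8 -60.7]
[[286.17574956 213.99676404]
 [286.42665811 222.18353817]]
192 [ 0.43718782 -0.07334229]
```

View pics/s2.png

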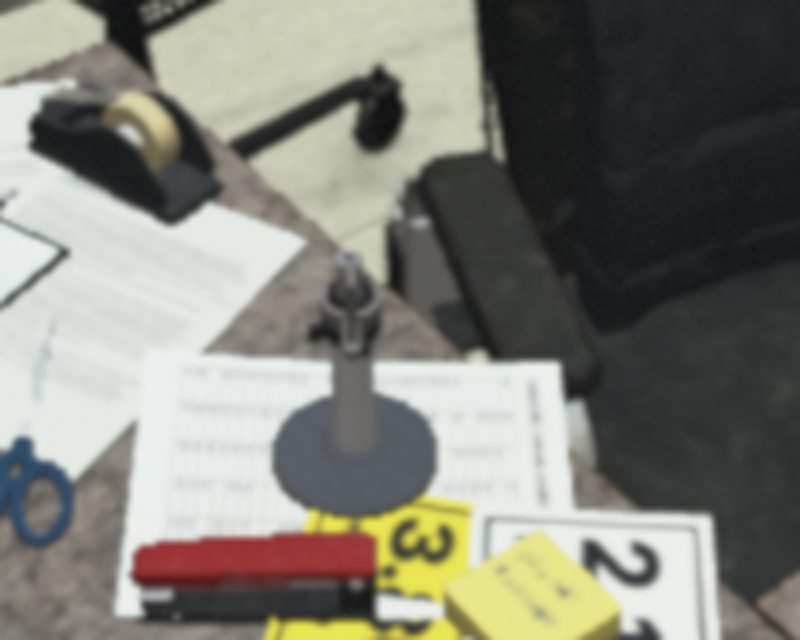

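The picture shows the dark stand with its rod top at about crop (347,258), and the gripper is out of the crop. The move was refused, apparently because rows need all four keys. I'll resend it with every key.

>>> step_arm(increments=[{"tx": -0.01,"ty": -0.05,"tz": 0,"spin": 0},{"tx": -0.025,"ty": -0.1,"tz": 0,"spin": 0},{"tx": -0.04,"ty": -0.14,"tz": 0,"spin": 0},{"tx": -0.046,"ty": -0.171,"tz": -0.02,"spin": 0},{"tx": -0.046,"ty": -0.171,"tz": -0.04,"spin": 0},{"tx": -0.046,"ty": -0.171,"tz": -0.04,"spin": 0}])

```text
time: 3.1
tool_pos: [0.4335, -0.072, 0.2407]
tcp_rot: [-180.0, 0.1, 45.1]
wrist_force: [0.7, -0.5, -0.6]
opening: 0.997
finger_force: 0.0
```

Run:
```python
from h import *
from scipy.optimize import least_squares
s=env.sense(); print(s["time"],s["tool_pos"],s["tcp_rot"],np.round(s["joints"],1))
for n in("top","scene"):
    p=grab_frame(n); save(n+"3.png",p["frame"][150:310,200:400],4)
    if n=="scene":
        # foot top rim: dark disc; unproject pixels onto z=.02 plane and fit circle on silhouette edges
        pass
    v,u=np.mgrid[190:300,260:360]; P=world(p,np.c_[u.ravel(),v.ravel()])
    for z0,z1,r in((.035,.105,.0135),):
        S=P[(np.hypot(P[:,0]-.435,P[:,1]+.074)<.03)&(P[:,2]>z0)&(P[:,2]<z1)]
        if len(S)>20: print(n,"col",len(S),least_squares(lambda c:np.hypot(*(S[:,:2]-c).T)-r,[.435,-.074],loss="soft_l1",f_scale=.001).x)
    d=outline_of("stand",p)
    for e in d:
        b=e["box"]
        if b[0]<345 and b[0]>250:
            c,_=cv2.findContours(e["pixels"].astype(np.uint8),cv2.RETR_EXTERNAL,cv2.CHAIN_APPROX_NONE)
            c=max(c,key=len).reshape(-1,2)
            A=world(p,c,1.); e0=np.array(p["eye"]); D=A-e0; Q=e0+D*((.015-e0[2])/D[:,2:])
            L=least_squares(lambda c:np.hypot(*(Q[:,:2]-c).T)-.055,[.435,-.074],loss="soft_l1",f_scale=.002); print(n,"foot",round(e["p"],2),L.x,np.median(np.abs(L.fun)))
```

```text
3.1 [ 0.43349557 -0.07200265  0.24073385] [-1.79953560e+02  8.41406706e-02  4.50657398e+01] [-47.7  -1.   49.5 122.1   0.9  58.6 -43.6]
scene col 208 [ 0.43706062 -0.07323871]
scene foot 0.84 [ 0.43835259 -0.07079897] 0.01104343511631882
```

View pics/scene3.png

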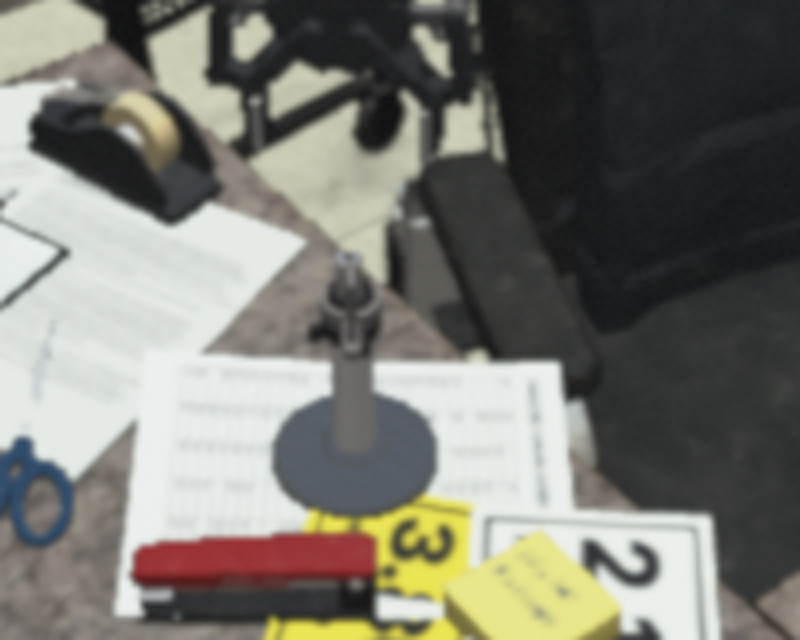

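The crop shows the open fingers at (245,80) and (430,90), straddling the line above the rod top at (347,258). I'll descend to tip z ≈ 0.154 and grip.

>>> step_arm(increments=[{"tx": 0.0005,"ty": -0.001,"tz": -0.03,"spin": 0},{"tx": 0.0005,"ty": -0.001,"tz": -0.06,"spin": 0},{"tx": 0.0005,"ty": -0.001,"tz": -0.08,"spin": 0},{"tx": 0.0005,"ty": -0.001,"tz": -0.0865,"spin": 0},{"tx": 0.0005,"ty": -0.001,"tz": -0.0865,"spin": 0}])

```text
time: 3.92
tool_pos: [0.4349, -0.0728, 0.1552]
tcp_rot: [180.0, 0.0, 45.1]
wrist_force: [0.2, -0.3, 0.7]
opening: 1.0
finger_force: 0.0
```

>>> step_arm(increments=[{"tx": 0,"ty": 0,"tz": 0,"spin": 0},{"tx": 0,"ty": 0,"tz": 0,"spin": 0},{"tx": 0,"ty": 0,"tz": 0,"spin": 0},{"tx": 0,"ty": 0,"tz": 0,"spin": 0},{"tx": 0,"ty": 0,"tz": 0,"spin": 0},{"tx": 0,"ty": 0,"tz": 0,"spin": 0},{"tx": 0,"ty": 0,"tz": 0,"spin": 0},{"tx": 0,"ty": 0,"tz": 0,"spin": 0}], jaw=0.1, squeeze=30)

```text
time: 4.92
tool_pos: [0.4355, -0.0721, 0.1551]
tcp_rot: [180.0, -0.1, 45.1]
wrist_force: [4.2, 5.7, -1.5]
opening: 0.175
finger_force: 31.1
```

Run:
```python
from h import *
s=env.sense(); print(s["wrist_force"],s["wrist_torque"],s["tool_pos"])
p=grab_frame("scene"); q=grab_frame("top")
a=p["frame"][185:245,255:325]; b=q["frame"][220:280,285:355]
save("grip.png",np.hstack([cv2.resize(x,(400,343),interpolation=cv2.INTER_CUBIC) for x in(a,b)]))
for im in(p,q):
    for d in outline_of("lever_tab",im)[:3]:
        v,u=np.nonzero(d["pixels"]&(im["range_z"]>0))
        if len(u)<4: continue
        P=world(im,np.c_[u,v]); P=P[(np.hypot(P[:,0]-.4345,P[:,1]+.0735)<.05)&(P[:,2]>.13)&(P[:,2]<.195)]
        if len(P): print(round(d["p"],2),d["box"],np.round(np.median(P,0),4),len(P))
```

```text
[ 4.22194574  5.73397826 -1.48031557] [ 1.31854560e+00 -1.12010711e+00 -3.35513851e-04] [ 0.43554748 -0.07211497  0.15508748]
0.63 [282.9, 215.3, 294.6, 240.0] [ 0.4176 -0.1011  0.144 ] 146
```

View pics/grip.png

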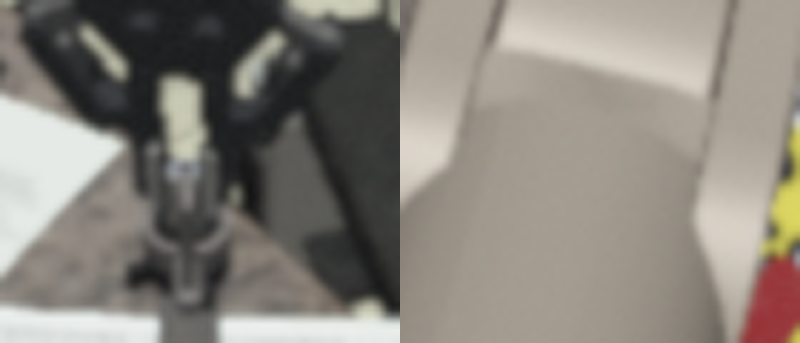

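The scene crop shows the rod held between the fingers and the tab unmoved between them at (185,270). Next I relieve the side force, firm up the grip and lift 18 mm.

>>> step_arm(increments=[{"tx": 0.001,"ty": 0.001,"tz": 0,"spin": 0},{"tx": 0.001,"ty": 0.001,"tz": 0,"spin": 0},{"tx": 0.001,"ty": 0.001,"tz": 0,"spin": 0},{"tx": 0.001,"ty": 0.001,"tz": 0,"spin": 0}], squeeze=70)

```text
time: 5.62
tool_pos: [0.4365, -0.0713, 0.1551]
tcp_rot: [180.0, -0.1, 45.1]
wrist_force: [1.9, 6.1, 3.3]
opening: 0.157
finger_force: 70.8
```

>>> step_arm(increments=[{"tx": 0,"ty": 0,"tz": 0.004,"spin": 0},{"tx": 0,"ty": 0,"tz": 0.009,"spin": 0},{"tx": 0,"ty": 0,"tz": 0.014,"spin": 0},{"tx": 0,"ty": 0,"tz": 0.018,"spin": 0},{"tx": 0,"ty": 0,"tz": 0.018,"spin": 0},{"tx": 0,"ty": 0,"tz": 0.018,"spin": 0}])

```text
time: 6.38
tool_pos: [0.4364, -0.0713, 0.1731]
tcp_rot: [180.0, -0.1, 45.1]
wrist_force: [4.1, 5.2, 1.7]
opening: 0.154
finger_force: 71.8
```

Run:
```python
from h import *
s=env.sense(); print(s["wrist_force"],s["wrist_torque"],s["tool_pos"])
p=grab_frame("scene")
a=p["frame"][180:250,255:325]
save("lift.png",a,8)
v,u=np.mgrid[195:235,278:296]; P=world(p,np.c_[u.ravel(),v.ravel()])
S=P[(np.hypot(P[:,0]-.436,P[:,1]+.0725)<.012)&(P[:,2]>.15)]
print(len(S),np.round(S[np.argsort(S[:,2])][::3],4).tolist())
print(proj(p,[[.436,-.0725,z] for z in(.15,.162,.176,.194)]))
```

```text
[4.06148128 5.2437198  1.70414267] [ 1.1305677  -0.95943849 -0.08148177] [ 0.43643819 -0.07126842  0.17310805]
105 [[0.4384, -0.0817, 0.1502], [0.4278, -0.0764, 0.1555], [0.4393, -0.0808, 0.1587], [0.4286, -0.0754, 0.1607], [0.4343, -0.0837, 0.1634], [0.4267, -0.0783, 0.167], [0.4389, -0.0817, 0.169], [0.427, -0.0781, 0.173], [0.4373, -0.08, 0.175], [0.425, -0.073, 0.1767], [0.4277, -0.0734, 0.1787], [0.4322, -0.0793, 0.1804], [0.428, -0.0732, 0.1815], [0.4287, -0.0722, 0.1835], [0.4279, -0.0773, 0.1844], [0.4323, -0.0793, 0.1865], [0.4383, -0.0631, 0.1877], [0.4369, -0.081, 0.1883], [0.4344, -0.0806, 0.1894], [0.4351, -0.0796, 0.1914], [0.4352, -0.0755, 0.1916], [0.4369, -0.0772, 0.1919], [0.4325, -0.0754, 0.193], [0.4421, -0.074, 0.1932], [0.432, -0.08, 0.1933], [0.4395, -0.0777, 0.194], [0.4276, -0.0742, 0.1948], [0.4254, -0.0734, 0.1954], [0.4292, -0.0723, 0.2018], [0.4242, -0.0717, 0.207], [0.4251, -0.0704, 0.2087], [0.4342, -0.0658, 0.21], [0.4268, -0.0723, 0.2121], [0.4292, -0.0692, 0.2178], [0.4373, -0.0619, 0.2209]]
[[286.90409896 221.42074773]
 [286.79256313 217.67334175]
 [286.66061651 213.23772923]
 [286.48802142 207.43164965]]
```

View pics/lift.png

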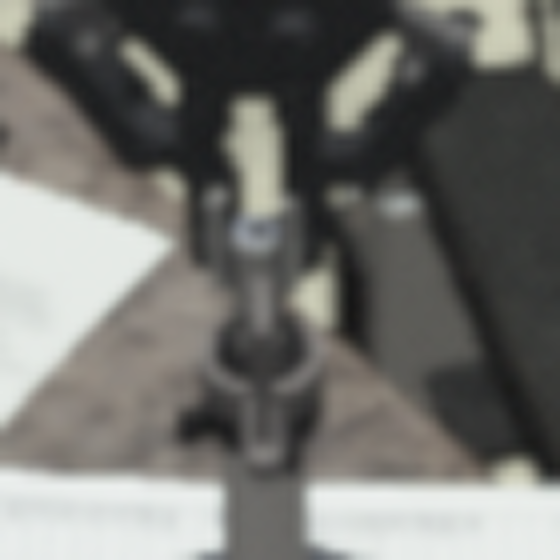

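The crop shows the rod top raised between the fingers at (255,230), which is about 18 mm up, and the tab still open at (265,430). Now I turn clockwise.

>>> step_arm(increments=[{"tx": 0,"ty": 0,"tz": 0,"spin": -6},{"tx": 0,"ty": 0,"tz": 0,"spin": -12},{"tx": 0,"ty": 0,"tz": 0,"spin": -18},{"tx": 0,"ty": 0,"tz": 0,"spin": -24},{"tx": 0,"ty": 0,"tz": 0,"spin": -30},{"tx": 0,"ty": 0,"tz": 0,"spin": -36},{"tx": 0,"ty": 0,"tz": 0,"spin": -40},{"tx": 0,"ty": 0,"tz": 0,"spin": -40}])

```text
time: 7.42
tool_pos: [0.4368, -0.0724, 0.1732]
tcp_rot: [179.9, -0.1, 5.0]
wrist_force: [5.4, -2.4, -0.3]
opening: 0.158
finger_force: 72.0
```

Run:
```python
from h import *
s=env.sense(); print(np.round(s["wrist_force"],1),np.round(s["wrist_torque"],2),s["tool_pos"],s["tcp_rot"],np.round(s["joints"],1))
```

```text
[ 5.4 -2.4 -0.3] [-0.67 -1.21  0.08] [ 0.43678797 -0.07235702  0.17319986] [ 1.79931367e+02 -1.29357191e-01  5.01006134e+00] [-51.4   9.4  58.6 126.5 -10.6  48.9 -71.1]
```

>>> step_arm(increments=[{"tx": 0,"ty": 0,"tz": 0,"spin": -5},{"tx": 0,"ty": 0,"tz": 0,"spin": -10},{"tx": 0,"ty": 0,"tz": 0,"spin": -15},{"tx": 0,"ty": 0,"tz": 0,"spin": -20},{"tx": 0,"ty": 0,"tz": 0,"spin": -24},{"tx": 0,"ty": 0,"tz": 0,"spin": -28},{"tx": 0,"ty": 0,"tz": 0,"spin": -28}])

```text
time: 8.3
tool_pos: [0.4366, -0.0728, 0.1732]
tcp_rot: [180.0, -0.1, -23.0]
wrist_force: [5.3, -5.9, 0.1]
opening: 0.155
finger_force: 72.4
```

```bash
cat > chk.py <<'E'
from h import *
s=env.sense(); print(np.round(s["wrist_force"],1),np.round(s["wrist_torque"],2),s["tool_pos"],s["tcp_rot"],np.round(s["joints"],1))
p=grab_frame("scene")
v,u=np.mgrid[195:250,265:310]; P=world(p,np.c_[u.ravel(),v.ravel()])
d=np.hypot(P[:,0]-.436,P[:,1]+.073); A=np.degrees(np.arctan2(P[:,1]+.073,P[:,0]-.436))%360
S=(d>.026)&(d<.045)&(P[:,2]>.136)&(P[:,2]<.166)
print(S.sum(),np.round(np.percentile(A[S],[5,25,50,75,95]),1),np.round(np.mean(P[S],0),4))
for o in outline_of("lever_tab",p)[:2]: print(round(o["p"],2),o["box"])
import sys; save(sys.argv[1],p["frame"][180:250,255:325],8)
E
python3 chk.py c1.png
```

```text
[ 5.3 -5.9  0.1] [-1.53 -1.06  0.06] [ 0.43655257 -0.07284032  0.17317311] [ 1.7996119e+02 -1.4363061e-01 -2.3006723e+01] [-56.4  11.4  65.4 126.6 -13.6  49.2 -95.5]
62 [199.8 204.8 207.6 209.2 212.1] [ 0.4035 -0.0892  0.1501]
0.81 [443.8, 263.9, 465.0, 289.9]
0.58 [277.7, 213.1, 298.0, 240.0]
```

>>> step_arm(increments=[{"tx": 0,"ty": 0,"tz": 0,"spin": -4},{"tx": 0,"ty": 0,"tz": 0,"spin": -8},{"tx": 0,"ty": 0,"tz": 0,"spin": -12},{"tx": 0,"ty": 0,"tz": 0,"spin": -15},{"tx": 0,"ty": 0,"tz": 0,"spin": -15}])

```text
time: 9.02
tool_pos: [0.4362, -0.0733, 0.1731]
tcp_rot: [179.9, -0.1, -38.0]
wrist_force: [3.6, -9.3, 1.2]
opening: 0.156
finger_force: 73.8
```

```bash
python3 chk.py c2.png
```

```text
[ 3.6 -9.3  1.2] [-2.23 -0.56  0.08] [ 0.43620968 -0.07332025  0.17310607] [ 1.79949876e+02 -1.47802762e-01 -3.80042317e+01] [ -59.1   13.2   69.5  126.7  -16.1   49.6 -107.6]
76 [185.7 190.7 193.3 195.7 199.4] [ 0.4009 -0.0808  0.1496]
0.87 [443.1, 263.1, 466.2, 287.6]
0.73 [276.5, 214.2, 295.3, 237.1]
```

>>> step_arm(increments=[{"tx": 0,"ty": 0,"tz": 0,"spin": -2},{"tx": 0,"ty": 0,"tz": 0,"spin": -4},{"tx": 0,"ty": 0,"tz": 0,"spin": -4}])

```text
time: 9.5
tool_pos: [0.4362, -0.0737, 0.1732]
tcp_rot: [180.0, -0.2, -42.0]
wrist_force: [3.9, -12.5, -1.2]
opening: 0.155
finger_force: 76.1
```

```bash
python3 chk.py c3.png
```

```text
[  3.9 -12.5  -1.2] [-2.74 -0.64  0.19] [ 0.43623318 -0.07370781  0.17315607] [ 1.79952326e+02 -1.76584660e-01 -4.20025665e+01] [ -59.8   13.8   70.6  126.7  -17.    49.8 -110.6]
74 [184.8 189.7 191.4 194.4 198.6] [ 0.4015 -0.0801  0.1502]
0.58 [443.3, 265.0, 466.4, 285.5]
0.57 [274.1, 208.7, 295.1, 238.4]
```

>>> step_arm(increments=[{"tx": 0,"ty": 0,"tz": 0,"spin": -2},{"tx": 0,"ty": 0,"tz": 0,"spin": -4},{"tx": 0,"ty": 0,"tz": 0,"spin": -4}])

```text
time: 9.98
tool_pos: [0.4363, -0.0743, 0.1732]
tcp_rot: [179.9, -0.2, -46.0]
wrist_force: [4.0, -17.4, -0.9]
opening: 0.155
finger_force: 78.3
```

```bash
python3 chk.py c4.png
```

```text
[  4.  -17.4  -0.9] [-3.63 -0.74  0.33] [ 0.4362793  -0.07427873  0.17320612] [179.94598101  -0.22717924 -46.01780406] [ -60.4   14.4   71.7  126.7  -17.8   49.9 -113.6]
67 [184.5 190.9 192.7 194.5 197.5] [ 0.4015 -0.0804  0.1498]
0.79 [277.0, 210.7, 296.4, 235.1]
0.53 [441.2, 266.2, 467.1, 289.2]
```

>>> step_arm(increments=[{"tx": 0,"ty": 0,"tz": 0,"spin": -1.5},{"tx": 0,"ty": 0,"tz": 0,"spin": -3},{"tx": 0,"ty": 0,"tz": 0,"spin": -3}])

```text
time: 10.45
tool_pos: [0.4363, -0.0748, 0.1733]
tcp_rot: [179.9, -0.3, -49.0]
wrist_force: [4.2, -20.3, -2.6]
opening: 0.155
finger_force: 80.0
```

```bash
python3 chk.py c5.png
```

```text
[  4.2 -20.3  -2.6] [-4.41 -0.77  0.44] [ 0.43629674 -0.07477141  0.17325962] [179.94591531  -0.26593366 -49.02443753] [ -60.8   14.9   72.5  126.7  -18.4   50.  -115.9]
67 [185.9 191.  192.8 194.3 197.7] [ 0.4011 -0.0805  0.1505]
0.63 [272.9, 210.8, 294.7, 237.8]
0.56 [444.7, 264.7, 465.5, 289.6]
```

View pics/c5.png

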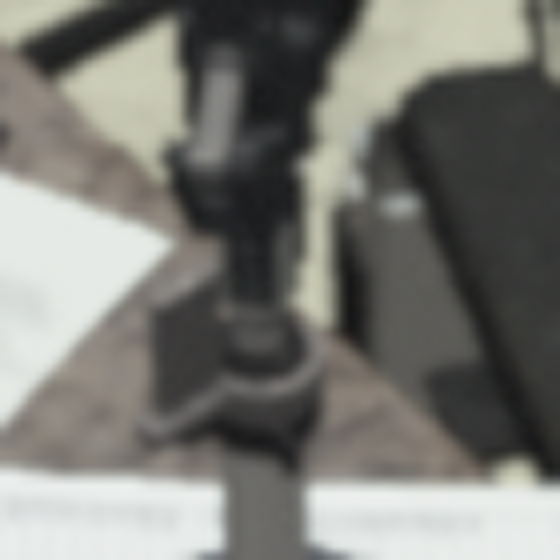

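Run:
```python
from h import *
p=grab_frame("scene"); c=np.array([.436,-.0735])
v,u=np.mgrid[195:250,265:310]; P=world(p,np.c_[u.ravel(),v.ravel()]); d=np.hypot(*(P[:,:2]-c).T)
A=np.degrees(np.arctan2(P[:,1]-c[1],P[:,0]-c[0]))%360
for lo,hi in((.14,.18),(.183,.196)):
  S=(d>.024)&(d<.045)&(P[:,2]>lo)&(P[:,2]<hi)&(A>160)&(A<260); Q=P[S,:2]
  k=np.polyfit(Q[:,0],Q[:,1],1); t=np.radians(180+np.degrees(np.arctan(k[0])))
  m=Q.mean(0)-c; print(lo,S.sum(),"face dir",np.degrees(t),"mean angle",np.median(A[S]),"offset of face mm",1000*(np.cos(t)*m[1]-np.sin(t)*m[0]))
R_=(np.hypot(*(P[:,:2]-c).T)<.0075)&(P[:,2]>.152)&(P[:,2]<.2); print("rod pts",R_.sum())
```

```text
0.14 94 face dir 183.23459545500128 mean angle 191.22046413515244 offset of face mm 4.586455362292164
0.183 24 face dir 171.57420901281992 mean angle 189.08769968488872 offset of face mm 10.097035944197904
rod pts 10
```

The crop shows the tab swung to the left at (190,350), pointing toward the stand's -x at about 188°. It has stalled while the torque rises past 0.4 N m, so it is at its stop. The tool height is 18.1 mm above where the grip closed, so I hand in.

```bash
python3 -c "
from station import env
s=env.sense(); print(s['time'],s['tool_pos'],s['finger_force']); print(env.close_job())"
```

```text
10.6 [ 0.43629241 -0.07476267  0.17325831] 79.99127204529941
the job is handed in; nothing more can be done
None
```

I handed the job in at 10.6 s with the rod still gripped and the cam lever closed against its stop: the tab had stopped moving at about 188° (closed works out at about 187°), and the turning torque had passed 0.4 N m. The hand was 18.2 mm above where it gripped (18 mm needed); I could not see the ring itself at the end, because the fingers hid it.

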